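Find the high spot of a turbo flange and lock the pointer on it

ROBOT

A 7-joint arm with a two-finger parallel gripper is mounted at the origin on the work surface. World frame = base frame: x ahead of the robot, y to its left, z up, the work surface at z = 0. Lengths are in m, angles in rad, forces in N, time in s.
With the tool pointing down it reaches from about 0.4 to 0.875 m from the base axis. Payload 19.3 kg.
Tool frame: the origin (TCP) lies midway between the tips of the shut fingers; the grasp point (between the pads) lies 19 mm behind it (bot.pinch_z is the distance from the TCP to the grasp point, in m); z points along the fingers, y is the line along which they close (so a half turn about z gives the same grasp; the last joint's range is limited). The gripper opens to 85 mm and grips with 20 to 120 N. Pads are 22 mm wide; open, the fingers measure 114 mm over their backs; the gripper's body (76 mm by 85 mm) begins 54 mm behind the grasp point. The pads swing forward as they close: fully open they stand 13 mm farther back than shut.
Start: joints at [1.24, 0.521, -0.036, 1.599, 0.021, 1.021, -0.113], TCP at [0.161, -0.604, 0.231] pointing down, gripper open.
Joint ranges: [-2.91, 2.91], [-0.3, 2.13], [-1.5, 1.42], [0.17, 2.43], [-1.26, 4.41], [0.16, 1.93], [-2.52, 2.52]. Speed limits (rad/s): [1.89, 1.89, 2.39, 2.39, 3.01, 3.01, 3.01].

INTERFACE

Orientations are given as [roll, pitch, yaw] about the fixed x, y, z axes, in that order (R = Rz(yaw) Ry(pitch) Rx(roll)).
In Python, from workcell import observe, viewer, bot gives the robot as it stands. The module is installed in compiled form; this text tells all that it offers.
- The arm moves only by the tool play_rows, never from a script. Its argument "motion" is a list of rows, each a list of 7 numbers: the shift along the tool's x, y, z in cm, then the turn, a rotation vector about the tool's x, y, z in rad, then the opening, from -1 (shut) to 1 (fully open), so that 0 is half open. A call has exactly 5 rows; each row is the pose to reach, as a shift and turn from the pose commanded when the call began, along the tool's axes at that moment; what a row does not reach only later rows make up. A row lasts 1/10 s, in which the tool goes at most 50 mm and 8.59 degrees, less where a joint would pass 70% of its speed; a pose out of reach is approached as far as the arm can. A call with a gripper value outside its range is refused whole. The fingers move at their own pace and stop on an object; "squeeze" is the grip in N (left out, the last holds). Time passes only in rows, so rows that repeat a pose let the fingers close, or fill a call up. It gives the time, the measured TCP pose, the force, the opening and the grip force at its end, in the units of the state.
- observe(): the state, without advancing time (a new reading comes with each control period).
- viewer.grab_frame(name): name is "scene" or "side" or "wrist"; returns (picture, depth): 400x640x3 uint8, red, green, blue; 400x640 float32, m along the optical axis (not along the pixel's ray), 0 where there is no reading.
- viewer.camera_info(name): a dict with "fx", "fy", "cx", "cy" (pixels), "k1" (the pictures are not rectified: a ray, as slopes to the right and down, at radius r is drawn at 1 + k1 r^2 times it, then the intrinsics apply), "R" (3x3) and "t" (3): a world point X has camera coordinates R X + t. Camera axes: x right, y down, z forward; pixel columns grow to the right and rows downward; lengths in m; the calibration is good to about 2 mm. A picture is of the moment at which its call begins: read the wrist's pose just before it. camera_info takes no time and is no camera call; for the wrist camera it gives the pose at the moment of the call.
- bot.job_done(): hands the job in; it is judged then, once.
The state is a dict: "clock": time; "qpos": joint angles; "qd": joint speeds; "joint_efforts": joint torques, N m; "position": TCP position; "tool_rot": TCP orientation; "force": force on the tool from outside, world axes, zero at the start; "moment": the same for the moment, N m; "grip_width": finger opening in m; "finger_force": force on a finger pad.
Only numpy, scipy, OpenCV 4.12 (cv2) and the standard library are available. Lean on these libraries where they do the work, as an engineer would, in place of code of your own. Each camera call takes 0.05 s, during which the arm holds its last target. There are 200 camera calls.

TASK

First push each of the five orange feeler pins on the gauge head gently down until it stops firmly against the hidden flange face (under 50 N on any pin). Then, and only then, loosen the black clamping lever fully, swing the red pointer round to point squarely at the pin that stopped highest, and turn the lever back until it is tight again. Leave the loose parts on the bench where they are.

Things in the scene. Friction and masses are not known exactly. Their poses are not given: they have to be found in the camera images.
- gauge: Flange-checking fixture, fixed to the bench: round black stand and cast flange under a closed aluminium gauge head 212 mm across, its flat top 58 mm above the bench. Origin on the bench under the head's centre, z up. Five orange-headed feeler pins stand in it 85 mm from the centre at -30, 30, 90, 150, 210 degrees from x; no pin at -90 (its -y side), where a grey clamp block 58 mm high stands.
- place0 (a point): Place of a feeler pin (at -30 degrees): point on its axis on the head's top face, fixed, 58 mm above the bench. Each pin has a flat round orange head 24 mm across, 10 mm thick, its top 86 to 88 mm above the bench at the start. All pins look alike.
- place1 (a point): Place of the pin at 30 degrees, as above. A pin slides straight down stiffly (about 3 N) and stays where it is left; after 4 to 14 mm its foot meets the hidden flange face and it stops firmly. The head sits on a stiff spring (4 N per mm, up to 6 mm): about 10 N of push shows the stop.
- place2 (a point): Place of the pin at 90 degrees, as above. The pin over the high spot of the face stops at least 3 mm higher than any other; which one it is changes from start to start.
- place3 (a point): Place of the pin at 150 degrees, as above.
- place4 (a point): Place of the pin at 210 degrees, as above.
- pointer_tip (a point): Tip of the red pointer arm, which turns about the vertical axis at the centre of the gauge head: 65 mm from that axis, 71 mm above the bench. The arm stays inside the ring of pins and turns either way without end. It starts in the gap without a pin.
- pointer_post (a point): Centre of the top of the black upright round post on the pointer arm: 16 mm diameter, 60 mm long, top 135 mm above the bench, 38 mm from the turning axis on the line to the tip. The arm needs about 0.1 N m to turn and stays where it is left.
- clamp (a joint): Turn of the black clamping lever (rad): 0 tight (end stop), grows counter-clockwise seen from above as it loosens, 1.2 fully loose (end stop). At 0 the bar leans 0.6 rad from the fixture's -y towards its -x side, at 0.6 it points along -y, at 1.2 it leans to the +x side. It needs about 0.22 N m to turn and stays where it is left.
- clamp_axis (a point): Top of the clamping lever's hub (28 mm across) on its vertical axis, 78 mm above the bench, at x = 0, y = -127 mm in the fixture's frame. The grey block under it reaches 20 mm farther to -y.
- clamp_bar (a point): Point on the middle line of the lever's bar, 55 mm from its axis, 71 mm above the bench. The bar is 12 mm wide, 64 to 78 mm above the bench with free space below, and ends in a 24 mm ball centred 85 mm from the axis.
- sleeve_a: loose aluminium sleeve ring, 60 mm across, 34 mm high; a bystander; origin at the centre of its underside
- sleeve_b: loose aluminium sleeve ring, 48 mm across, 28 mm high; a bystander; origin at the centre of its underside
- bush: loose black bush, 84 mm across, 55 mm high; a bystander; origin at the centre of its underside
- wrench: loose steel wrench, 170 mm long, lying; a bystander; origin at the centre of its underside
- gasket: loose black rubber gasket ring, 96 mm across, 6 mm thick; a bystander; origin at the centre of its underside
- tape: loose red roll, 90 mm across, 48 mm high; a bystander; origin at the centre of its underside
- housing: loose aluminium compressor housing, 156 mm across, 85 mm high; a bystander; origin at the centre of its underside

How it is judged:
On the way, in this order (a step that is already met when the one before it is completed fails the run):
1. all five feeler pins are pushed down to their stops, with the clamp still tight (z of pin_high_c0 in the frame of gauge below 0.0575 m and z of pin_j_c0 in the frame of gauge below 0.054 m and z of pin_k_c0 in the frame of gauge below 0.0525 m and z of pin_m_c0 in the frame of gauge below 0.051 m and z of pin_n_c0 in the frame of gauge below 0.05 m and value of joint clamp below 0.3 rad), for 0.1 s.
2. the clamp is loosened, with the pointer not yet swung (value of joint clamp above 0.9 rad and distance of pointer_tip from where it was at the start of the episode below 0.015 m), for 0.1 s.
3. with the clamp loose, the pointer is swung to the pin that stopped highest (value of joint clamp above 0.8 rad and horizontal distance between pointer_tip and pin_high_c0 below 0.025 m), for 0.2 s.
At the end, for the whole second after the job is handed in: All five pins are down to within 1.5 mm of their stops, the pointer's tip points at the pin that stopped highest to within about 12 degrees, and the clamping lever is tight (below 0.15 rad) (z of pin_high_c0 in the frame of gauge below 0.0575 m and z of pin_j_c0 in the frame of gauge below 0.054 m and z of pin_k_c0 in the frame of gauge below 0.0525 m and z of pin_m_c0 in the frame of gauge below 0.051 m and z of pin_n_c0 in the frame of gauge below 0.05 m and horizontal distance between pointer_tip and pin_high_c0 below 0.025 m and value of joint clamp below 0.15 rad); the robot touches nothing.
It fails at once if a feeler pin is pressed with more than 50 N (contact force between anything else and cap_high_c0 above 50 N or contact force between anything else and cap_j_c0 above 50 N or contact force between anything else and cap_k_c0 above 50 N or contact force between anything else and cap_m_c0 above 50 N or contact force between anything else and cap_n_c0 above 50 N).
It fails at once if a loose part on the bench is moved by more than 30 mm (distance of any of sleeve_a, sleeve_b, bush, wrench, gasket, tape, housing from where it was at the start of the episode above 0.03 m).
It also fails if it takes over 61 s, if anything falls off the work surface, if the arm or the gripper's body presses on something with over 40 N, if the wrist force passes 120 N, or if a joint passes its speed limit or range.

## Working session

There is one attempt and no reset: what is moved stays moved. The work goes in short steps, Python scripts to look and compute and a tool call to move; the robot and the scene stay as the last step left them, time stands still between calls to the robot, and variables do not carry over. Pictures are saved under pics/ and viewed, at most 10 in all, crops included, and the job is handed in when it is done.

Besides the shell and the picture viewer there is one more tool, called after "Call:" as a command line: name --pt "numbers of a row" for each row, then --argument value for the rest. play_rows: Moves the arm, as the interface text tells. Its arguments: {"type":"object","properties":{"motion":{"type":"array"},"squeeze":{"type":"number"}},"required":["motion"]}

```bash
mkdir -p pics; ls
python3 - <<'E'
from workcell import observe, viewer, bot
import cv2,numpy as np
s=observe();print({k:np.round(v,3).tolist() for k,v in s.items()},bot.pinch_z)
for n in("scene","side"):
    p,d=viewer.grab_frame(n);cv2.imwrite(f"pics/{n}0.png",p[:,:,::-1]);np.savez(f"{n}0.npz",p=p,d=d)
    i=viewer.camera_info(n);print(n,{k:np.round(v,4).tolist() for k,v in i.items()})
E
```

```text
pics
{'clock': 0.0, 'qpos': [1.24, 0.522, -0.036, 1.6, 0.021, 1.021, -0.113], 'qd': [-0.0, -0.001, 0.0, -0.0, -0.0, 0.0, 0.001], 'joint_efforts': [-0.0, -92.71, 1.98, -36.994, 0.018, 0.008, 0.0], 'position': [0.161, -0.604, 0.231], 'tool_rot': [-3.14, 0.0, 0.261], 'force': [0.522, 0.706, -0.288], 'moment': [-0.007, 0.062, -0.018], 'finger_force': 0.0, 'grip_width': 0.085} 0.0187
scene {'fx': 402.714, 'fy': 402.714, 'cx': 318.9802, 'cy': 201.1783, 'k1': 0.0283, 'R': [[-0.0005, 1.0, 0.0064], [0.6728, 0.005, -0.7398], [-0.7398, 0.0039, -0.6728]], 't': [-0.0083, -0.2845, 1.7631]}
side {'fx': 400.8163, 'fy': 400.8163, 'cx': 315.9357, 'cy': 198.2248, 'k1': -0.0064, 'R': [[-0.7214, -0.6925, -0.007], [-0.3528, 0.3761, -0.8568], [0.596, -0.6156, -0.5156]], 't': [0.396, 0.2816, 0.8961]}
```

View pics/scene0.png

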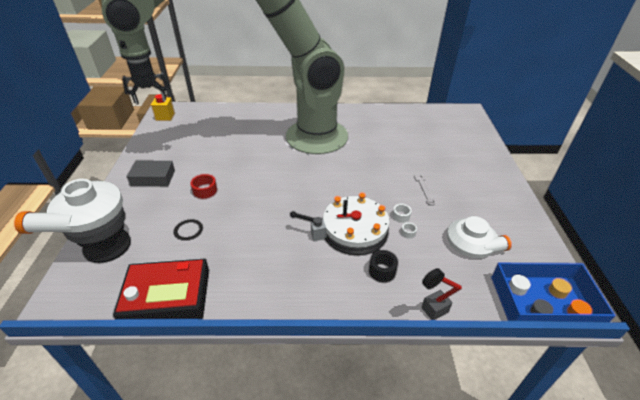

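View pics/side0.png

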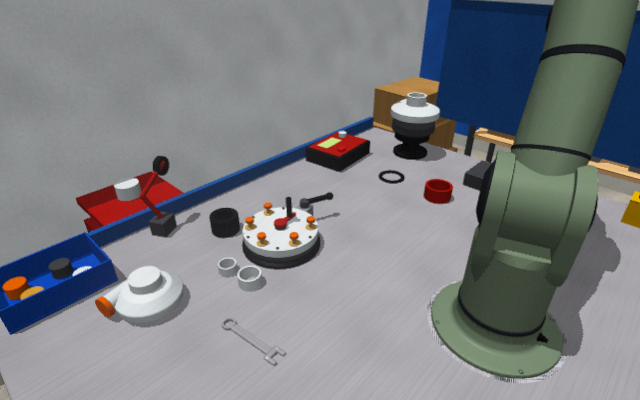

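The scene view shows the gauge at about (357,222). Its five orange heads are around (337,201), (362,197), (381,210), (376,230) and (350,232), the post is at (346,208) and the lever ball at (293,214). The side view shows the same gauge at (281,232). Next I'll measure the heads in both views.

```bash
cat > h.py <<'E'
import numpy as np,cv2
from workcell import observe, viewer, bot
from scipy.spatial.transform import Rotation as Ro
def ray(i,u,v):
    K=np.array([[i["fx"],0,i["cx"]],[0,i["fy"],i["cy"]],[0,0,1]])
    a=cv2.undistortPoints(np.array([[[u,v]]],float),K,np.array([i["k1"],0,0,0.]))[0,0]
    R=np.array(i["R"]);return -R.T@np.array(i["t"]),R.T@np.array([a[0],a[1],1])
def onplane(i,u,v,z):
    c,d=ray(i,u,v);return c+d*(z-c[2])/d[2]
def blobs(m,amin=8):
    n,_,st,ce=cv2.connectedComponentsWithStats(m.astype(np.uint8))
    return [(ce[k],st[k,4]) for k in range(1,n) if st[k,4]>=amin]
def hsv(p): return cv2.cvtColor(p,cv2.COLOR_RGB2HSV)
def orange(p):
    h=hsv(p);return (h[...,0]>=6)&(h[...,0]<=22)&(h[...,1]>150)&(h[...,2]>110)
ANG=np.radians([-30,30,90,150,210])
PL=np.c_[85*np.cos(ANG),85*np.sin(ANG)]/1000
def fit(P):   # rigid 2D fit of the pin layout: R,t
    a=PL-PL.mean(0);b=P-P.mean(0);U,S,V=np.linalg.svd(a.T@b);R=(U@V).T
    return R,P.mean(0)-R@PL.mean(0)
E
python3 - <<'E'
from h import *
for n,(x0,x1,y0,y1) in dict(scene=(320,395,185,245),side=(235,330,195,250)).items():
    z=np.load(n+"0.npz");p=z["p"];m=orange(p);k=np.zeros_like(m);k[y0:y1,x0:x1]=1
    i=viewer.camera_info(n);P=[]
    for c,a in blobs(m&k): 
        q=onplane(i,*c,.082);P.append(q[:2]);print(n,c.round(1),a,q.round(4),z["d"][int(c[1]),int(c[0])])
    P=np.array(P)
    if len(P)==5:
        # order by angle: gap of 120deg around -y
        c=P.mean(0);best=None
        import itertools
        best=min(((lambda R,t:(np.linalg.norm(PL@R.T+t-P[list(o)]),np.arctan2(R[1,0],R[0,0]),t))(*fit(P[list(o)])) for o in itertools.permutations(range(5))),key=lambda r:r[0] )
        print(best)
    if n=="scene":
        print("ball",onplane(i,293,214.5,.071),"hub",onplane(i,317,220,.078),"post",onplane(i,346,201,.135))
E
```

```text
scene [361.7 195.3] 27 [0.4827 0.1515 0.082 ] 1.3441985
scene [337.1 198.9] 24 [0.5013 0.0681 0.082 ] 1.3375598
scene [381.6 208.9] 33 [0.5484 0.2104 0.082 ] 1.2986106
scene [376.2 227.9] 44 [0.6338 0.1841 0.082 ] 1.2393649
scene [350.  232.3] 40 [0.6529 0.1023 0.082 ] 1.2202854
(np.float64(0.007924164571604407), np.float64(-2.9216451074518375), array([0.56756086, 0.12668365]))
ball [ 0.56522697 -0.07554049  0.071     ] hub [0.59674791 0.0018466  0.078     ] post [0.56976857 0.09164639 0.135     ]
side [267.3 205.2] 37 [0.649  0.1015 0.082 ] 1.1666538
side [267.8 212.6] 19 [0.6173 0.1264 0.082 ] 1.1838177
side [249.  219.6] 40 [0.6283 0.1853 0.082 ] 1.1072525
side [310.5 219.1] 44 [0.5054 0.0665 0.082 ] 1.102216
side [249.5 227. ] 21 [0.5986 0.2067 0.082 ] 1.1205249
side [310.  226.8] 23 [0.4803 0.0937 0.082 ] 1.1180481
side [261.2 238.2] 83 [0.5365 0.2172 0.082 ] 1.0402108
side [293.6 235.5] 54 [0.4838 0.1514 0.082 ] 1.0437086
side [293.6 243.2] 27 [0.46  0.174 0.082] 1.0522135
```

Call:
play_rows --pt "3.4 -3.5 -0.6 0 0 0 -1" --pt "6.8 -7 -1.2 0 0 0 -1" --pt "10.2 -10.5 -1.8 0 0 0 -1" --pt "13.6 -14 -2.4 0 0 0 -1" --pt "17 -17.5 -3 0 0 0 -1"

```text
clock: 0.6
position: [0.2808, -0.389, 0.2614]
tool_rot: [-3.141, 0.0, 0.261]
force: [0.5, -0.4, 0.2]
grip_width: 0.0125
finger_force: 0.0
```

Call:
play_rows --pt "3.4 -3.5 -0.6 0 0 0 -1" --pt "6.8 -7 -1.2 0 0 0 -1" --pt "10.2 -10.5 -1.8 0 0 0 -1" --pt "13.6 -14 -2.4 0 0 0 -1" --pt "17 -17.5 -3 0 0 0 -1"

```text
clock: 1.1
position: [0.3998, -0.1762, 0.2916]
tool_rot: [3.141, -0.0, 0.261]
force: [1.8, -0.0, 0.1]
grip_width: -0.0003
finger_force: 0.0
```

Call:
play_rows --pt "3.4 -3.5 -0.6 0 0 0 -1" --pt "6.8 -7 -1.2 0 0 0 -1" --pt "10.2 -10.5 -1.8 0 0 0 -1" --pt "13.6 -14 -2.4 0 0 0 -1" --pt "17 -17.5 -3 0 0 0 -1"

```text
clock: 1.6
position: [0.5191, 0.0367, 0.3215]
tool_rot: [3.141, 0.0, 0.26]
force: [0.4, -1.4, -0.6]
grip_width: 0.0004
finger_force: 0.0
```

Call:
play_rows --pt "3.4 -3.5 0 0 0 0 -1" --pt "6.8 -7.4 0 0 0 0 -1" --pt "6.8 -7.4 0 0 0 0 -1" --pt "6.8 -7.4 0 0 0 0 -1" --pt "6.8 -7.4 0 0 0 0 -1"

```text
clock: 2.1
position: [0.5649, 0.1228, 0.3211]
tool_rot: [3.141, 0.001, 0.26]
force: [0.6, -0.2, 0.2]
grip_width: 0.0004
finger_force: 0.0
```

Run:
```python
from h import *
i=viewer.camera_info("wrist");p,d=viewer.grab_frame("wrist");np.savez("w1.npz",p=p,d=d,R=i["R"],t=i["t"])
cv2.imwrite("pics/w1.png",p[:,:,::-1])
s=observe();print(s["position"],s["tool_rot"],s["clock"],s["force"]);print(i)
for c,a in blobs(orange(p),30): print(c.round(1),a,onplane(i,*c,.086).round(4),d[int(c[1]),int(c[0])])
```

```text
[0.56495418 0.12250961 0.32132036] [3.14095805e+00 2.97187500e-04 2.59196693e-01] 2.15 [ 0.31580707 -0.22691485 -0.66646573]
{'fx': 320.6834314004506, 'fy': 320.6834314004506, 'cx': 313.1851219725889, 'cy': 202.11306103378945, 'k1': -0.06293153193116478, 'R': array([[ 2.57358111e-01, -9.66316086e-01,  1.59784184e-04],
       [-9.23458461e-01, -2.45895172e-01,  2.94550564e-01],
       [-2.84589658e-01, -7.59525307e-02, -9.55635882e-01]]), 't': array([-0.02610333,  0.48684174,  0.6373079 ])}
[274.5 101.7] 410 [0.6287 0.186  0.086 ] 0.36145553
[345.8 104. ] 428 [0.6472 0.107  0.086 ] 0.35924044
[240.3 162.5] 400 [0.5502 0.2099 0.086 ] 0.38088715
[274.7 219.6] 371 [0.4898 0.1538 0.086 ] 0.40142906
[339.  212.9] 92 [0.5192 0.0778 0.086 ] 0.42669028
[341.2 225.6] 219 [0.5036 0.0704 0.086 ] 0.40101543
```

View pics/w1.png

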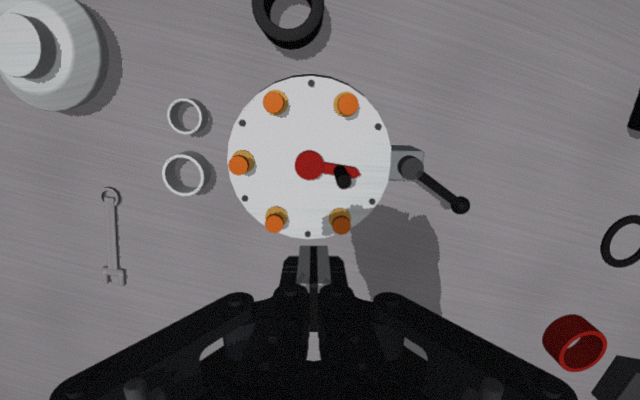

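The wrist view shows heads at (274,102), (346,104), (240,163), (275,222) and (341,222), the pointer hub at (310,165), the post top at (344,178), the clamp hub at (410,168) and the ball at (460,205). The mask also caught reflections, so I'll use depth to keep only the head tops.

```bash
cat >> h.py <<'E'
def cloud(i,d):
    K=np.array([[i["fx"],0,i["cx"]],[0,i["fy"],i["cy"]],[0,0,1]])
    v,u=np.mgrid[0:400,0:640];a=cv2.undistortPoints(np.dstack([u,v]).reshape(-1,1,2).astype(float),K,np.array([i["k1"],0,0,0.])).reshape(400,640,2)
    C=np.dstack([a*d[...,None],d]);R=np.array(i["R"]);return (C-np.array(i["t"]))@R
E
cat > m.py <<'E'
from h import *
z=np.load("w1.npz");i=dict(viewer.camera_info("wrist"));i["R"]=z["R"];i["t"]=z["t"]
X=cloud(i,z["d"]);h=hsv(z["p"]);m=(h[...,0]<=24)&(h[...,1]>120)&(X[...,2]>.081)&(X[...,2]<.093)
P=[]
for c,a in blobs(m,100):
    k=np.hypot(np.mgrid[0:400,0:640][1]-c[0],np.mgrid[0:400,0:640][0]-c[1])<20
    q=onplane(i,*c,.087);P.append(q);print(c.round(1),a,q.round(4),np.median(X[m&k],0).round(4))
P=np.array(P)[:,:2]
pred=np.array([.567,.127]);ya=.22
Rm=lambda a:np.array([[np.cos(a),-np.sin(a)],[np.sin(a),np.cos(a)]])
Q=np.array([min(P,key=lambda p:np.linalg.norm(p-(pred+Rm(ya)@l))) for l in PL])
R,t=fit(Q)
if np.linalg.det(R)<0: R=R@np.diag([-1,1])
print("center",t,"yaw",np.arctan2(R[1,0],R[0,0]),"res",((PL@R.T+t-Q)*1000).round(1).tolist())
print("pins",(PL@R.T+t).round(4).tolist())
for n,(x,y) in dict(axis=(0,-.127),post=(0,-.038)).items(): print(n,(R@[x,y]+t).round(4))
for n,(u,v,zz) in dict(hub=(410,168,.078),ball=(460,205,.079),post=(344,180,.135)).items(): print(n,onplane(i,u,v,zz).round(4),(R.T@(onplane(i,u,v,zz)[:2]-t)).round(4))
E
python3 m.py
```

```text
[273. 102.] 338 [0.6281 0.1874 0.087 ] [0.6282 0.1873 0.0879]
[347.3 103.7] 340 [0.6479 0.1055 0.087 ] [0.6479 0.1056 0.0895]
[238.4 164.7] 312 [0.5472 0.2115 0.087 ] [0.5474 0.2113 0.0885]
[274. 223.] 277 [0.4856 0.1535 0.087 ] [0.4864 0.1535 0.0889]
[340.9 224.5] 268 [0.5053 0.0713 0.087 ] [0.506  0.0716 0.0894]
center [0.56674875 0.12930245] yaw 0.234626180347058 res [[0.3, -0.4], [0.4, 0.3], [-0.2, 0.5], [-0.3, 0.0], [-0.2, -0.5]]
pins [[0.6482, 0.1051], [0.6285, 0.1878], [0.547, 0.212], [0.4853, 0.1535], [0.505, 0.0709]]
axis [0.5963 0.0058]
post [0.5756 0.0923]
hub [0.5955 0.0081 0.078 ] [-0.0003 -0.1246]
ball [ 0.5672 -0.0708  0.079 ] [-0.046  -0.1947]
post [0.5712 0.0914 0.135 ] [-0.0044 -0.0379]
```

Call:
play_rows --pt "-3.5 1.7 3 0 0 0 -1" --pt "-7.1 3.4 5 0 0 0 -1" --pt "-7.1 3.4 10 0 0 0 -1" --pt "-7.1 3.4 15 0 0 0 -1" --pt "-7.1 3.4 20 0 0 0 -1"

```text
clock: 2.65
position: [0.5053, 0.071, 0.1206]
tool_rot: [3.141, -0.002, 0.258]
force: [1.5, 0.6, -0.9]
grip_width: -0.0001
finger_force: 0.0
```

Call:
play_rows --pt "0 0 2.5 0 0 0 -1" --pt "0 0 2.9 0 0 0 -1" --pt "0 0 3.3 0 0 0 -1" --pt "0 0 3.7 0 0 0 -1" --pt "0 0 4.1 0 0 0 -1"

```text
clock: 3.15
position: [0.5061, 0.0724, 0.0815]
tool_rot: [3.141, -0.002, 0.26]
force: [-1.1, -1.1, 2.5]
grip_width: 0.0
finger_force: 1.4
```

Call:
play_rows --pt "0 0 0.1 0 0 0 -1" --pt "0 0 0.2 0 0 0 -1" --pt "0 0 0.3 0 0 0 -1" --pt "0 0 0.4 0 0 0 -1" --pt "0 0 0.5 0 0 0 -1"

```text
clock: 3.65
position: [0.5056, 0.0729, 0.0754]
tool_rot: [-3.142, -0.0, 0.261]
force: [1.5, -1.0, 2.3]
grip_width: 0.0001
finger_force: 1.2
```

Call:
play_rows --pt "0 0 0.1 0 0 0 -1" --pt "0 0 0.2 0 0 0 -1" --pt "0 0 0.3 0 0 0 -1" --pt "0 0 0.4 0 0 0 -1" --pt "0 0 0.5 0 0 0 -1"

```text
clock: 4.15
position: [0.5057, 0.0729, 0.0708]
tool_rot: [3.141, -0.001, 0.261]
force: [-2.3, -1.5, 18.2]
grip_width: 0.0001
finger_force: 9.2
```

Call:
play_rows --pt "0 0 -3.2 0 0 0 -1" --pt "0.1 -4.5 -3.2 0 0 0 -1" --pt "0.2 -8.4 -3.2 0 0 0 -1" --pt "0.2 -8.4 -3.2 0 0 0 -1" --pt "0.2 -8.4 -2.3 0 0 0 -1"

```text
clock: 4.65
position: [0.4856, 0.1552, 0.0935]
tool_rot: [-3.141, -0.001, 0.263]
force: [0.5, -0.5, 0.2]
grip_width: 0.0
finger_force: 0.0
```

Call:
play_rows --pt "0 0 0.3 0 0 0 -1" --pt "0 0 0.6 0 0 0 -1" --pt "0 0 0.9 0 0 0 -1" --pt "0 0 1.1 0 0 0 -1" --pt "0 0 1.3 0 0 0 -1"

```text
clock: 5.15
position: [0.4857, 0.154, 0.0802]
tool_rot: [3.141, 0.0, 0.26]
force: [-0.2, -1.8, 2.6]
grip_width: 0.0001
finger_force: 1.3
```

Call:
play_rows --pt "0 0 0.1 0 0 0 -1" --pt "0 0 0.2 0 0 0 -1" --pt "0 0 0.3 0 0 0 -1" --pt "0 0 0.4 0 0 0 -1" --pt "0 0 0.5 0 0 0 -1"

```text
clock: 5.65
position: [0.4857, 0.1545, 0.0753]
tool_rot: [-3.142, -0.0, 0.261]
force: [-0.9, -2.3, 6.3]
grip_width: 0.0001
finger_force: 3.3
```

Call:
play_rows --pt "0 0 0.1 0 0 0 -1" --pt "0 0 0.2 0 0 0 -1" --pt "0 0 0.2 0 0 0 -1" --pt "0 0 0.2 0 0 0 -1" --pt "0 0 0.2 0 0 0 -1"

```text
clock: 6.15
position: [0.4859, 0.1545, 0.0737]
tool_rot: [3.141, -0.001, 0.261]
force: [-1.0, -2.9, 12.0]
grip_width: 0.0003
finger_force: 6.4
```

Call:
play_rows --pt "0 0 -2.9 0 0 0 -1" --pt "3.8 -2.1 -2.9 0 0 0 -1" --pt "7.5 -4.1 -2.9 0 0 0 -1" --pt "7.5 -4.1 -2.9 0 0 0 -1" --pt "7.5 -4.1 -2 0 0 0 -1"

```text
clock: 6.65
position: [0.5478, 0.2142, 0.0933]
tool_rot: [-3.141, -0.001, 0.261]
force: [-0.3, -0.9, -0.2]
grip_width: -0.0
finger_force: 0.0
```

Call:
play_rows --pt "0 0 0.3 0 0 0 -1" --pt "0 0 0.6 0 0 0 -1" --pt "0 0 0.9 0 0 0 -1" --pt "0 0 1.1 0 0 0 -1" --pt "0 0 1.3 0 0 0 -1"

```text
clock: 7.15
position: [0.5474, 0.2131, 0.0803]
tool_rot: [3.141, 0.0, 0.261]
force: [-2.3, -2.8, 6.8]
grip_width: -0.0001
finger_force: 3.5
```

Call:
play_rows --pt "0 0 0.1 0 0 0 -1" --pt "0 0 0.2 0 0 0 -1" --pt "0 0 0.2 0 0 0 -1" --pt "0 0 0.2 0 0 0 -1" --pt "0 0 0.2 0 0 0 -1"

```text
clock: 7.65
position: [0.5476, 0.2132, 0.0789]
tool_rot: [3.141, -0.0, 0.26]
force: [-4.4, -3.1, 11.8]
grip_width: 0.0002
finger_force: 6.2
```

Call:
play_rows --pt "0 0 -2.4 0 0 0 -1" --pt "3.7 2.2 -2.4 0 0 0 -1" --pt "7.2 4.5 -2.4 0 0 0 -1" --pt "7.2 4.5 -2.4 0 0 0 -1" --pt "7.2 4.5 -1.5 0 0 0 -1"

```text
clock: 8.15
position: [0.6295, 0.1882, 0.0935]
tool_rot: [-3.141, -0.002, 0.259]
force: [-0.5, 0.3, 0.2]
grip_width: 0.0004
finger_force: 0.0
```

Call:
play_rows --pt "0 0 0.3 0 0 0 -1" --pt "0 0 0.6 0 0 0 -1" --pt "0 0 0.9 0 0 0 -1" --pt "0 0 1.1 0 0 0 -1" --pt "0 0 1.3 0 0 0 -1"

```text
clock: 8.65
position: [0.6285, 0.1888, 0.0804]
tool_rot: [-3.141, -0.0, 0.261]
force: [-0.7, 0.9, 2.8]
grip_width: 0.0003
finger_force: 1.3
```

Call:
play_rows --pt "0 0 0.1 0 0 0 -1" --pt "0 0 0.2 0 0 0 -1" --pt "0 0 0.3 0 0 0 -1" --pt "0 0 0.4 0 0 0 -1" --pt "0 0 0.5 0 0 0 -1"

```text
clock: 9.15
position: [0.6287, 0.1886, 0.0753]
tool_rot: [-3.141, -0.0, 0.261]
force: [-1.0, 2.0, 3.4]
grip_width: -0.0001
finger_force: 1.2
```

Call:
play_rows --pt "0 0 0.1 0 0 0 -1" --pt "0 0 0.2 0 0 0 -1" --pt "0 0 0.3 0 0 0 -1" --pt "0 0 0.4 0 0 0 -1" --pt "0 0 0.5 0 0 0 -1"

```text
clock: 9.65
position: [0.629, 0.1886, 0.0709]
tool_rot: [-3.142, -0.001, 0.261]
force: [-3.9, 0.5, 14.2]
grip_width: 0.0
finger_force: 7.2
```

Stop is about 0.0745. Last, the pin at -30°.

Call:
play_rows --pt "0 0 -3.2 0 0 0 -1" --pt "-0.1 4.3 -3.2 0 0 0 -1" --pt "-0.2 8.5 -3.2 0 0 0 -1" --pt "-0.2 8.5 -3.2 0 0 0 -1" --pt "-0.2 8.5 -2.3 0 0 0 -1"

```text
clock: 10.15
position: [0.6494, 0.1045, 0.0937]
tool_rot: [3.141, -0.001, 0.258]
force: [-0.2, 0.0, -0.0]
grip_width: -0.0001
finger_force: 0.0
```

Call:
play_rows --pt "0 0 0.3 0 0 0 -1" --pt "0 0 0.6 0 0 0 -1" --pt "0 0 0.9 0 0 0 -1" --pt "0 0 1.1 0 0 0 -1" --pt "0 0 1.3 0 0 0 -1"

```text
clock: 10.65
position: [0.6486, 0.1065, 0.0803]
tool_rot: [-3.141, -0.0, 0.261]
force: [-0.8, 1.1, 2.1]
grip_width: -0.0
finger_force: 1.3
```

Call:
play_rows --pt "0 0 0.1 0 0 0 -1" --pt "0 0 0.2 0 0 0 -1" --pt "0 0 0.3 0 0 0 -1" --pt "0 0 0.4 0 0 0 -1" --pt "0 0 0.5 0 0 0 -1"

```text
clock: 11.15
position: [0.649, 0.106, 0.0758]
tool_rot: [-3.141, -0.001, 0.261]
force: [-2.6, 0.7, 10.6]
grip_width: 0.0
finger_force: 5.5
```

Call:
play_rows --pt "0 0 0.1 0 0 0 -1" --pt "0 0 0.1 0 0 0 -1" --pt "0 0 0.1 0 0 0 -1" --pt "0 0 -3 0 0 0 -1" --pt "0 0 -6 0 0 0 -1"

```text
clock: 11.65
position: [0.6482, 0.1054, 0.1355]
tool_rot: [3.141, 0.002, 0.261]
force: [0.0, -0.4, 0.8]
grip_width: 0.0001
finger_force: 0.0
```

```bash
python3 -c "
from h import *
s=observe();print(s['qpos'].round(3) if hasattr(s['qpos'],'round') else s['qpos'],s['position'],s['tool_rot'],s['clock'])"
```

```text
[-0.005  0.701 -0.387  1.575  0.309  0.928 -1.806] [0.64821087 0.10539086 0.13548537] [3.14146932e+00 1.59948348e-03 2.60612835e-01] 11.65
```

Call:
play_rows --pt "-2.2 2.6 -2 0 0 -0.148 -1" --pt "-4.4 5.2 -2 0 0 -0.296 -1" --pt "-6.6 7.8 -2 0 0 -0.444 0" --pt "-8.8 10.4 -2 0 0 -0.592 0" --pt "-10.8 12.75 -2 0 0 -0.74 0"

```text
clock: 12.15
position: [0.5763, -0.0472, 0.1552]
tool_rot: [3.141, 0.001, 1.006]
force: [0.8, 0.9, -0.4]
grip_width: 0.0422
finger_force: 0.0
```

Call:
play_rows --pt "0 0 0 0 0 -0.12 0" --pt "0 0 0 0 0 -0.206 0" --pt "0 0 0 0 0 -0.206 0" --pt "0 0 1 0 0 -0.206 0" --pt "0 0 2 0 0 -0.206 0"

```text
clock: 12.65
position: [0.5771, -0.0452, 0.1344]
tool_rot: [3.141, 0.0, 1.205]
force: [-0.3, 0.4, -0.4]
grip_width: 0.0426
finger_force: 0.0
```

Run:
```python
from h import *
i=viewer.camera_info("wrist");p,d=viewer.grab_frame("wrist");cv2.imwrite("pics/w2.png",p[:,:,::-1])
s=observe();print(s["position"],s["tool_rot"],s["clock"],s["qpos"])
```

```text
[ 0.57630076 -0.0451981   0.13274012] [-3.13960554e+00  8.56721483e-04  1.20536529e+00] 12.7 [ 0.40911776  0.63937967 -0.62407213  1.78805726  0.47318296  0.87070315
 -0.79970143]
```

View pics/w2.png

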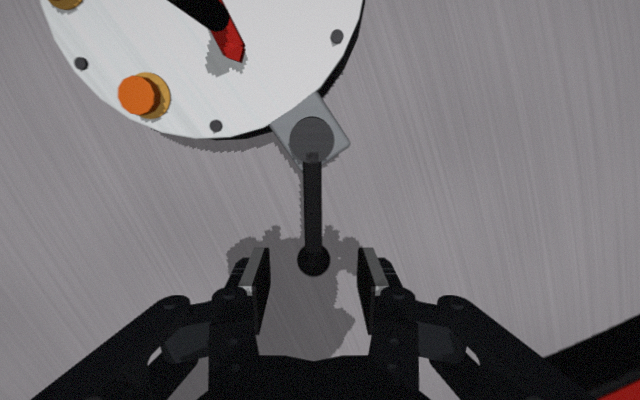

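The picture shows the bar at column 313, centred between the fingers (258 and 372), with the hub at (312,138). I'll descend and grip.

Call:
play_rows --pt "0 0 3 0 0 0 0" --pt "0 0 6 0 0 0 0" --pt "0 0 7.8 0 0 0 0" --pt "0 0 7.8 0 0 0 0" --pt "0 0 7.8 0 0 0 -1" --squeeze 20

```text
clock: 13.2
position: [0.5771, -0.0448, 0.0574]
tool_rot: [-3.141, 0.0, 1.207]
force: [0.8, 0.1, 0.7]
grip_width: 0.0295
finger_force: 0.0
```

Call:
play_rows --pt "0 0 0 0 0 0 -1" --pt "0 0 0 0 0 0 -1" --pt "0 0 0 0 0 0 -1" --pt "0 0 0 0 0 0 -1" --pt "0 0 0 0 0 0 -1"

```text
clock: 13.7
position: [0.5776, -0.0451, 0.0583]
tool_rot: [3.14, -0.0, 1.207]
force: [-2.5, 1.2, 8.8]
grip_width: 0.0117
finger_force: 22.8
```

Call:
play_rows --pt "0.04 0.65 0 0 0 -0.12 -1" --pt "0.16 1.3 0 0 0 -0.24 -1" --pt "0.35 1.92 0 0 0 -0.36 -1" --pt "0.62 2.52 0 0 0 -0.48 -1" --pt "0.95 3.08 0 0 0 -0.6 -1"

```text
clock: 14.2
position: [0.609, -0.0465, 0.0582]
tool_rot: [-3.141, -0.001, 1.812]
force: [-10.6, 6.6, 10.8]
grip_width: 0.0116
finger_force: 22.0
```

Call:
play_rows --pt "0.04 0.65 0 0 0 -0.12 -1" --pt "0.16 1.3 0 0 0 -0.24 -1" --pt "0.35 1.92 0 0 0 -0.36 -1" --pt "0.62 2.52 0 0 0 -0.48 -1" --pt "0.95 3.08 0 0 0 -0.58 -1"

```text
clock: 14.7
position: [0.6354, -0.0304, 0.0581]
tool_rot: [-3.139, -0.002, 2.392]
force: [-41.1, -16.4, 27.2]
grip_width: 0.0115
finger_force: 25.5
```

Call:
play_rows --pt "0 0 0 0 0 0 -1" --pt "0 0 0 0 0 0 0" --pt "0 0 0 0 0 0 0" --pt "0 0 -3 0 0 0 0" --pt "0 0 -8 0 0 0 0"

```text
clock: 15.2
position: [0.6358, -0.0312, 0.136]
tool_rot: [-3.139, -0.003, 2.387]
force: [2.0, -0.0, 1.0]
grip_width: 0.0427
finger_force: 0.0
```

Call:
play_rows --pt "1.5 1.1 -3 0 0 -0.145 0" --pt "3 2.2 -6 0 0 -0.29 0" --pt "4.5 3.3 -9 0 0 -0.435 0" --pt "6 4.4 -12 0 0 -0.58 0" --pt "7.4 5.5 -14 0 0 -0.7 0"

```text
clock: 15.7
position: [0.6211, 0.0607, 0.2798]
tool_rot: [3.141, 0.002, 3.092]
force: [0.7, -0.5, -0.7]
grip_width: 0.0427
finger_force: 0.0
```

Run:
```python
from h import *
i=viewer.camera_info("wrist");p,d=viewer.grab_frame("wrist");np.savez("w3.npz",p=p,d=d,R=i["R"],t=i["t"]);cv2.imwrite("pics/w3.png",p[:,:,::-1])
s=observe();print(s["position"],s["tool_rot"],s["clock"],s["qpos"])
X=cloud(i,d);m=(X[...,2]>.128)&(X[...,2]<.142)&(np.hypot(X[...,0]-.572,X[...,1]-.092)<.03)
for c,a in blobs(m,20): print(c,a,onplane(i,*c,.135),np.median(X[m],0))
h=hsv(p);r=((h[...,0]<5)|(h[...,0]>174))&(h[...,1]>150)&(X[...,2]>.06)&(X[...,2]<.08)
print("red far tip",X[r][np.argmax(np.hypot(*(X[r][:,:2]-[.5667,.1293]).T)*(np.hypot(*(X[r][:,:2]-[.5667,.1293]).T)<.08))])
R=lambda a:np.array([[np.cos(a),-np.sin(a)],[np.sin(a),np.cos(a)]])
o=orange(p)&(X[...,2]>.068)&(X[...,2]<.088)
for c,a in blobs(o,60):
  k=o.copy();yy,xx=np.mgrid[0:400,0:640];k&=np.hypot(xx-c[0],yy-c[1])<25
  print("cap",c.round(),a,np.median(X[k],0).round(4),np.percentile(X[k][:,2],90).round(4))
```

```text
[0.62100121 0.06435323 0.28243861] [3.13935473 0.00462525 3.10267906] 15.75 [ 0.48520055  0.70231212 -1.14382606  1.50842929  0.64841283  1.34467433
  0.81920082]
[344.43984962 129.23308271] 266 [0.56946407 0.09186047 0.135     ] [0.56921122 0.09144647 0.13695557]
red far tip [0.57147163 0.06814207 0.07808585]
cap [399.  36.] 480 [0.4851 0.1533 0.0789] 0.0799
cap [317.  61.] 455 [0.5049 0.0711 0.0774] 0.0784
cap [455.  97.] 397 [0.5458 0.2107 0.0839] 0.0849
cap [426. 173.] 296 [0.6264 0.1876 0.0765] 0.0775
cap [354. 195.] 302 [0.6458 0.106  0.0806] 0.0815
```

View pics/w3.png

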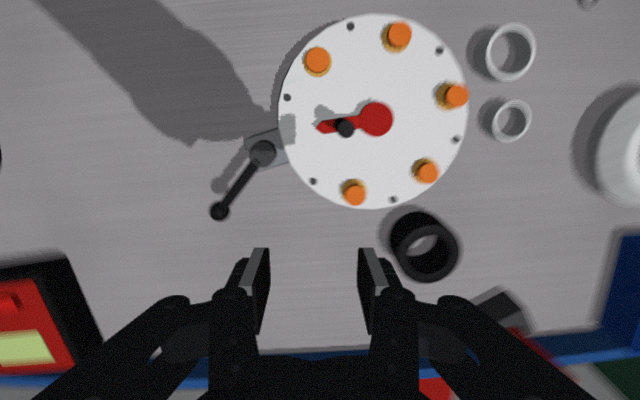

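The view shows the post top at (345,129), the lever swung over to (219,210), and the pin at (455,97) standing highest. That is place2 at 90 degrees, and depth agrees with the force readings. Moving over the post.

Call:
play_rows --pt "2.5 1.5 2 0 0 0 0" --pt "5.1 3 5 0 0 0 0" --pt "5.1 3 10 0 0 0 0" --pt "5.1 3 12 0 0 0 0" --pt "5.1 3 12 0 0 0 0"

```text
clock: 16.25
position: [0.5705, 0.092, 0.155]
tool_rot: [-3.141, -0.003, 3.086]
force: [0.3, -1.1, 0.7]
grip_width: 0.0428
finger_force: 0.0
```

Call:
play_rows --pt "0.1 0 3 0 0 0 0" --pt "0.1 0 5.4 0 0 0 0" --pt "0.1 0 5.4 0 0 0 0" --pt "0.1 0 5.4 0 0 0 -1" --pt "0.1 0 5.4 0 0 0 -1"

```text
clock: 16.75
position: [0.5716, 0.0913, 0.1052]
tool_rot: [-3.139, 0.002, 3.086]
force: [-1.1, -36.8, 23.6]
grip_width: 0.0149
finger_force: 20.2
```

Call:
play_rows --pt "0 0 0 0 0 0 -1" --pt "0 0 0 0 0 0 -1" --pt "0 0 0 0 0 0 -1" --pt "0 0 0 0 0 0 -1" --pt "0 0 0 0 0 0 -1"

```text
clock: 17.25
position: [0.5717, 0.0908, 0.1053]
tool_rot: [-3.139, 0.002, 3.085]
force: [-0.1, -10.3, 9.1]
grip_width: 0.0151
finger_force: 22.0
```

Run:
```python
from h import *
s=observe();p=np.array(s["position"]);y=s["tool_rot"][2];print(p,s["tool_rot"],s["grip_width"],s["force"])
C=np.array([.5667,.1293]);v=p[:2]-C
# clockwise turn about C, tool co-rotating; offsets in start tool axes for each call of 5 rows x 0.142
T=lambda y:np.array([[np.cos(y),np.sin(y)],[np.sin(y),-np.cos(y)]])
print("r",np.hypot(*v),"ang",np.degrees(np.arctan2(v[1],v[0])))
for k in range(1,6):
    a=-.142*k;R=np.array([[np.cos(a),-np.sin(a)],[np.sin(a),np.cos(a)]])
    print(k,.142*k,(T(y)@(R@v-v)*100).round(2))
```

```text
[0.57170968 0.09081937 0.10529636] [-3.13875824e+00  2.43562551e-03  3.08473711e+00] 0.015111491533301939 [ -0.13646568 -10.30736515   9.07144031]
r 0.03880535672328242 ang -82.5825467832272
1 0.142 [ 0.55 -0.06]
2 0.284 [ 1.1  -0.05]
3 0.42599999999999993 [1.64 0.04]
4 0.568 [2.16 0.21]
5 0.71 [2.66 0.45]
```

Call:
play_rows --pt "0.55 -0.06 0 0 0 0.142 -1" --pt "1.1 -0.05 0 0 0 0.284 -1" --pt "1.64 0.04 0 0 0 0.426 -1" --pt "2.16 0.21 0 0 0 0.568 -1" --pt "2.66 0.45 0 0 0 0.71 -1"

```text
clock: 17.75
position: [0.5451, 0.0967, 0.1053]
tool_rot: [-3.141, 0.004, 2.369]
force: [-2.3, -11.7, 10.2]
grip_width: 0.0153
finger_force: 22.0
```

```bash
cat > c.py <<'E'
from h import *
s=observe();p=np.array(s["position"]);print(p,s["tool_rot"],s["grip_width"],s["force"],s["qpos"],s["clock"])
v=p[:2]-[.5667,.1293];print("r",np.hypot(*v),"ang",np.degrees(np.arctan2(v[1],v[0])))
E
python3 c.py
```

```text
[0.5450707  0.09666177 0.10529775] [-3.14082657  0.00373102  2.36865152] 0.015336080081838052 [ -2.2741316  -11.73076395  10.20232576] [ 0.32081904  0.73066125 -0.87753132  1.86427255  0.72103829  0.89852671
 -0.11251349] 17.75
r 0.03915457834360147 ang -123.53237102963797
```

Tracking well, so I'll continue.

Call:
play_rows --pt "0.55 -0.06 0 0 0 0.142 -1" --pt "1.1 -0.05 0 0 0 0.284 -1" --pt "1.64 0.04 0 0 0 0.426 -1" --pt "2.16 0.21 0 0 0 0.568 -1" --pt "2.66 0.45 0 0 0 0.71 -1"

```text
clock: 18.25
position: [0.5288, 0.1196, 0.1053]
tool_rot: [3.14, 0.001, 1.66]
force: [-0.1, -6.7, 8.1]
grip_width: 0.0155
finger_force: 21.7
```

Call:
play_rows --pt "0.55 -0.06 0 0 0 0.142 -1" --pt "1.1 -0.05 0 0 0 0.284 -1" --pt "1.64 0.04 0 0 0 0.426 -1" --pt "2.16 0.21 0 0 0 0.568 -1" --pt "2.66 0.45 0 0 0 0.71 -1"

```text
clock: 18.75
position: [0.5318, 0.1462, 0.1053]
tool_rot: [3.138, -0.001, 0.949]
force: [6.0, -12.2, 3.4]
grip_width: 0.0152
finger_force: 21.8
```

```bash
python3 c.py
```

```text
[0.53180538 0.14624356 0.10530804] [ 3.13833224e+00 -1.20252159e-03  9.49190553e-01] 0.01515080145116656 [  6.036382   -12.21924756   3.3600117 ] [ 0.01108489  0.62516336 -0.54056163  1.88178183  0.457578    0.75681528
 -1.40641591] 18.75
r 0.038790702020857624 ang 154.10046914966287
```

Call:
play_rows --pt "0.55 -0.06 0 0 0 0.142 -1" --pt "1.1 -0.05 0 0 0 0.284 -1" --pt "1.64 0.04 0 0 0 0.426 -1" --pt "2.16 0.21 0 0 0 0.568 -1" --pt "2.66 0.45 0 0 0 0.71 -1"

```text
clock: 19.25
position: [0.5508, 0.1642, 0.1053]
tool_rot: [3.139, -0.002, 0.239]
force: [3.2, -18.9, 5.4]
grip_width: 0.0152
finger_force: 22.3
```

Call:
play_rows --pt "0.55 -0.06 0 0 0 0.142 -1" --pt "0.55 -0.06 0 0 0 0.142 -1" --pt "0.55 -0.06 0 0 0 0.142 -1" --pt "0.55 -0.06 0 0 0 0.142 -1" --pt "0.55 -0.06 0 0 0 0.142 -1"

```text
clock: 19.75
position: [0.556, 0.1659, 0.1052]
tool_rot: [3.14, -0.003, 0.102]
force: [4.8, -17.0, 6.5]
grip_width: 0.0151
finger_force: 22.2
```

```bash
python3 c.py
```

```text
[0.55598861 0.16591921 0.1052425 ] [ 3.13952030e+00 -2.65081074e-03  1.02370174e-01] 0.015128529664245495 [  4.75367617 -16.99528852   6.45772675] [-0.16909666  0.62670589 -0.31867226  1.81356091  0.27919082  0.74342217
 -2.10628603] 19.75
r 0.03815363864413978 ang 106.3045935274738
```

Call:
play_rows --pt "0 0 0 0 0 0 0" --pt "0 0 0 0 0 0 0" --pt "0 0 -3 0 0 0 0" --pt "0 0 -8 0 0 0 0" --pt "-3 2 -12 0 0 0 0"

```text
clock: 20.25
position: [0.5299, 0.15, 0.2234]
tool_rot: [-3.138, -0.003, 0.108]
force: [0.7, -0.9, 1.2]
grip_width: 0.0425
finger_force: 0.0
```

Call:
play_rows --pt "-3 3 -3 0 0 -0.148 0" --pt "-3 5 -3 0 0 -0.296 0" --pt "-3 5 -3 0 0 -0.296 0" --pt "-3 5 -3 0 0 -0.296 0" --pt "-3 5 -3 0 0 -0.296 0"

```text
clock: 20.75
position: [0.5039, 0.0951, 0.2504]
tool_rot: [-3.141, -0.0, 0.4]
force: [-0.8, 0.5, -0.4]
grip_width: 0.0429
finger_force: 0.0
```

```bash
python3 c.py
python3 - <<'E'
from h import *
i=viewer.camera_info("wrist");p,d=viewer.grab_frame("wrist");cv2.imwrite("pics/w4.png",p[:,:,::-1])
X=cloud(i,d);C=np.array([.5667,.1293]);D=np.hypot(X[...,0]-C[0],X[...,1]-C[1])
m=(X[...,2]>.128)&(X[...,2]<.142)&(D<.06)
for c,a in blobs(m,20):
    q=onplane(i,*c,.135);print("post",c,a,q,np.degrees(np.arctan2(q[1]-C[1],q[0]-C[0])))
h=hsv(p);r=((h[...,0]<5)|(h[...,0]>174))&(h[...,1]>150)&(X[...,2]>.06)&(X[...,2]<.085)&(D>.045)&(D<.072)
q=X[r].mean(0);print("red",r.sum(),q,np.degrees(np.arctan2(q[1]-C[1],q[0]-C[0])))
E
```

```text
[0.50392142 0.09514244 0.25041801] [-3.14086489e+00 -1.52556734e-04  3.99848649e-01] 0.04293859487013218 [-0.75326645  0.50210916 -0.39930044] [ 0.04659329  0.3479818  -0.44443728  1.85286904  0.17665682  0.97937493
 -1.64445331] 20.75
r 0.07146949220203579 ang -151.44957563898095
post [257.13081395 101.55523256] 344 [0.55803888 0.16630863 0.135     ] 103.17185566049783
red 54 [0.55417215 0.18742952 0.07724127] 102.16214613774449
```

View pics/w4.png

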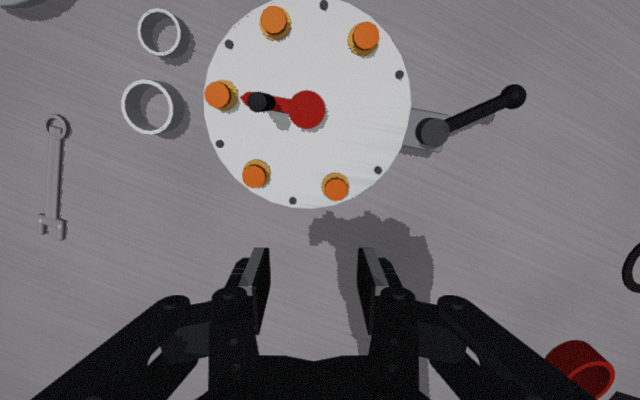

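The picture shows the pointer, with post at (257,102), aimed at the pin at (221,95). It measures 103 degrees against a target of 103.4. The lever ball is at (513,97). Next I'll tighten the lever.

Call:
play_rows --pt "1.4 3.3 0 0 0 -0.148 0" --pt "2.8 6.6 0 0 0 -0.296 0" --pt "4.2 9.9 0 0 0 -0.444 0" --pt "5.7 13.3 0 0 0 -0.592 0" --pt "7.3 16.7 0 0 0 -0.74 0"

```text
clock: 21.3
position: [0.6373, -0.0313, 0.25]
tool_rot: [-3.141, -0.0, 1.147]
force: [0.4, 0.4, 0.9]
grip_width: 0.0426
finger_force: 0.0
```

Call:
play_rows --pt "0 0 0 0 0 -0.148 0" --pt "0 0 0 0 0 -0.296 0" --pt "0 0 2 0 0 -0.444 0" --pt "0 0 4 0 0 -0.592 0" --pt "0 0 6 0 0 -0.74 0"

```text
clock: 21.8
position: [0.6364, -0.03, 0.1893]
tool_rot: [-3.141, -0.001, 1.887]
force: [0.4, -0.6, -0.3]
grip_width: 0.0424
finger_force: 0.0
```

Call:
play_rows --pt "0 0 2 0 0 -0.148 0" --pt "0 0 4 0 0 -0.296 0" --pt "0 0 5.5 0 0 -0.444 0" --pt "0 0 5.5 0 0 -0.507 0" --pt "0 0 5.5 0 0 -0.507 0"

```text
clock: 22.3
position: [0.6361, -0.0302, 0.1344]
tool_rot: [-3.141, -0.002, 2.389]
force: [-0.2, -0.3, 0.9]
grip_width: 0.0425
finger_force: 0.0
```

```bash
python3 c.py
```

```text
[ 0.63609821 -0.03020304  0.13437318] [-3.14131688e+00 -2.01603189e-03  2.38874969e+00] 0.042487450488753874 [-0.16102799 -0.32565943  0.87195494] [ 0.43788909  0.76014722 -0.76442127  1.62036421  0.59639741  1.00995547
  0.30122019] 22.3
r 0.173946345885889 ang -66.48661368248031
```

Call:
play_rows --pt "0 0 3 0 0 0 0" --pt "0 0 6 0 0 0 0" --pt "0 0 7.7 0 0 0 0" --pt "0 0 7.7 0 0 0 0" --pt "0 0 7.7 0 0 0 -1" --squeeze 20

```text
clock: 22.8
position: [0.6368, -0.0307, 0.0592]
tool_rot: [3.141, 0.0, 2.387]
force: [0.4, -0.3, 0.2]
grip_width: 0.0296
finger_force: 0.0
```

Call:
play_rows --pt "0 0 0 0 0 0 -1" --pt "0 0 0 0 0 0 -1" --pt "0 0 0 0 0 0 -1" --pt "0 0 0 0 0 0 -1" --pt "0 0 0 0 0 0 -1"

```text
clock: 23.3
position: [0.6363, -0.032, 0.0599]
tool_rot: [-3.141, 0.001, 2.387]
force: [-7.7, -4.1, 8.3]
grip_width: 0.0118
finger_force: 22.2
```

Call:
play_rows --pt "0.04 -0.65 0 0 0 0.12 -1" --pt "0.16 -1.3 0 0 0 0.24 -1" --pt "0.35 -1.92 0 0 0 0.36 -1" --pt "0.62 -2.52 0 0 0 0.48 -1" --pt "0.95 -3.08 0 0 0 0.6 -1"

```text
clock: 23.8
position: [0.6086, -0.0484, 0.0599]
tool_rot: [3.14, 0.002, 1.782]
force: [-3.3, -4.2, 4.9]
grip_width: 0.0113
finger_force: 26.6
```

```bash
python3 c.py
```

```text
[ 0.60858708 -0.04842887  0.05994558] [3.14044453e+00 1.86151523e-03 1.78188523e+00] 0.011342921813712633 [-3.26572605 -4.22313713  4.89183898] [ 0.3617843   0.7781621  -0.56925933  1.73964417  0.56354421  0.79121956
 -0.27220988] 23.8
r 0.18259813352411655 ang -76.73854943540789
```

Call:
play_rows --pt "0.04 -0.65 0 0 0 0.12 -1" --pt "0.16 -1.3 0 0 0 0.24 -1" --pt "0.35 -1.92 0 0 0 0.36 -1" --pt "0.62 -2.52 0 0 0 0.48 -1" --pt "0.9 -3.0 0 0 0 0.58 -1"

```text
clock: 24.3
position: [0.5768, -0.0467, 0.0599]
tool_rot: [3.14, 0.002, 1.201]
force: [-5.6, -9.0, 7.8]
grip_width: 0.0116
finger_force: 24.7
```

Call:
play_rows --pt "0 -0.1 0 0 0 0.01 -1" --pt "0 -0.2 0 0 0 0.02 -1" --pt "0 -0.2 0 0 0 0.02 -1" --pt "0 -0.2 0 0 0 0.02 -1" --pt "0 -0.2 0 0 0 0.02 -1"

```text
clock: 24.8
position: [0.5757, -0.0463, 0.0599]
tool_rot: [3.139, 0.002, 1.186]
force: [-3.2, -11.5, 7.7]
grip_width: 0.0115
finger_force: 22.7
```

Call:
play_rows --pt "0 -0.1 0 0 0 0 -1" --pt "0 -0.2 0 0 0 0 -1" --pt "0 -0.3 0 0 0 0 -1" --pt "0 -0.3 0 0 0 0 -1" --pt "0 -0.3 0 0 0 0 -1"

```text
clock: 25.3
position: [0.5754, -0.0461, 0.0601]
tool_rot: [3.135, 0.0, 1.185]
force: [14.8, -16.4, -8.2]
grip_width: 0.0115
finger_force: 21.9
```

Call:
play_rows --pt "0 0.2 0 0 0 0 0" --pt "0 0.2 0 0 0 0 0" --pt "0 0.2 0 0 0 0 0" --pt "0 0.2 -4 0 0 0 0" --pt "0 0.2 -9 0 0 0 0"

```text
clock: 25.8
position: [0.5729, -0.0432, 0.1482]
tool_rot: [-3.138, 0.001, 1.189]
force: [0.4, -0.7, 1.0]
grip_width: 0.0428
finger_force: 0.0
```

Call:
play_rows --pt "-1 0 -3 0 0 0 0" --pt "-3 0 -6 0 0 0 0" --pt "-5 0 -9 0 0 0 0" --pt "-5 0 -9 0 0 0 0" --pt "-5 0 -9 0 0 0 0"

```text
clock: 26.3
position: [0.5556, -0.0902, 0.2389]
tool_rot: [3.14, -0.0, 1.187]
force: [-0.5, 1.1, 0.1]
grip_width: 0.0428
finger_force: 0.0
```

```bash
python3 c.py
python3 - <<'E'
from h import *
i=viewer.camera_info("wrist");p,d=viewer.grab_frame("wrist");cv2.imwrite("pics/w5.png",p[:,:,::-1])
X=cloud(i,d);A=np.array([.5963,.0058]);D=np.hypot(X[...,0]-A[0],X[...,1]-A[1])
m=(X[...,2]>.068)&(X[...,2]<.095)&(D>.03)&(D<.1)&(X[...,1]<.0)
q=X[m].mean(0);print("bar",m.sum(),q,"clamp",np.arctan2(q[1]-A[1],q[0]-A[0])-(-np.pi/2-.6+.2346))
E
```

```text
[ 0.55555912 -0.09019687  0.23891421] [ 3.14047848e+00 -1.51723310e-04  1.18717737e+00] 0.04277248381583082 [-0.53926886  1.08628715  0.13936089] [ 0.44198843  0.45557963 -0.53084201  1.73967903  0.26534707  1.01709269
 -0.56847263] 26.3
r 0.2197794228837599 ang -92.90563693342372
bar 1075 [ 0.57240778 -0.05501653  0.08048278] clamp -0.00893375866081314
```

View pics/w5.png

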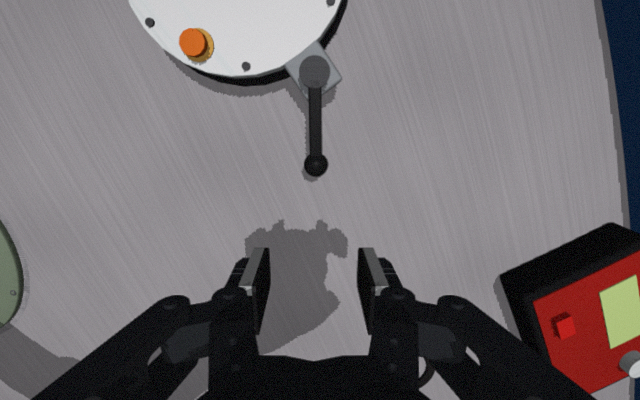

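The picture shows the lever back at its tight stop, with the hub at (314,72) and the ball at (316,165). The clamp angle measures about 0 and the fingers are clear, so I'm handing in.

```bash
python3 -c "
from workcell import bot
print(bot.job_done())"
```

```text
the job is handed in; nothing more can be done
None
```

I pushed all five pins to their stops, loosened the lever, swung the pointer to the highest pin (place2, at 90°, within about 1°), and turned the lever back tight (about 0 rad); the job is handed in, with no verdict returned.

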